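# Turn out the mould tin and gauge the pucks

### The arm

A 6-joint arm with a two-finger parallel gripper is mounted at the origin on a cart in front of the work surface, level with it; the furniture and walls round the work are solid. World frame = base frame: x ahead of the robot, y to its left, z up, the work surface at z = 0. Lengths are in m, angles in rad, forces in N, time in s.
With the tool pointing down it reaches from about 0.275 to 0.975 m from the base axis. Payload 8.4 kg.
Tool frame: the origin (TCP) lies on the centre line of the jaws, within the pads' length; the fingertips stand 14 mm ahead of it and the grasp point (between the pads) lies 5 mm behind it (robot.nose_length is the distance from the TCP to the fingertips, in m); z points along the fingers, y is the line along which they close (so a half turn about z gives the same grasp; the last joint's range is limited). The gripper opens to 92 mm and grips with 3 to 60 N. Pads are 20 mm wide; open, the fingers measure 128 mm over their backs; the gripper's body (75 mm by 189 mm) begins 69 mm behind the grasp point.
Start: joints at [1.183, 0.353, 1.633, -0, 1.155, -0.002], TCP at [0.235, 0.579, 0.229] pointing down, gripper open.
Joint ranges: [-2.63, 2.63], [-0.92, 2.1], [0.06, 2.66], [-1.3, 4.44], [0, 2.69], [-3.02, 3.02]. Speed limits (rad/s): [2.22, 2.22, 2.79, 3.14, 3.14, 3.14].

### API

Orientations are given as a 3x3 rotation matrix whose columns are the frame's x, y, z axes.
In Python, from workcell import robot gives the robot as it stands.
- The arm moves only by the tool shift_gripper, called after "Request:" as a command line: name --argument value ..., lists and objects as JSON in quotes. Schema: {"type":"object","properties":{"deltas":{"type":"array","items":{"type":"array","items":{"type":"array","items":{"type":"number"},"minItems":6,"maxItems":6},"minItems":1,"maxItems":20},"minItems":1,"maxItems":1},"finger_gap":{"type":"number"},"only":{"type":"string"},"quiet":{"type":"boolean"},"lines":{"type":"string"}},"required":["deltas"],"additionalProperties":false}. deltas is a list that holds a single list of rows (three levels of brackets), with 1 to 20 rows, each of 6 numbers: dx, dy, dz in m, then a rotation vector rx, ry, rz in rad; each row shifts and turns the commanded pose from where the row before left it, along the tool's axes as they then stand; what a row does not reach is not made up. A row lasts 1/12 s, in which the tool goes at most 0.0417 m and 0.125 rad, less where a joint would pass 70% of its speed; a pose out of reach is approached as far as the arm can. finger_gap is the finger opening in m, set as the call begins (left out keeps the last). The fingers move at their own pace and stop on an object; the grip force is fixed at half the most. Time passes only in rows, so rows that do not move let the fingers close. The tool returns the time, the measured TCP pose, the force, the opening and the grip force at its end. only (a regular expression) keeps the lines of the reply that match it, lines (a string "A,B") keeps lines A to B, and quiet returns only ok. Input that does not fit is refused with a message, and nothing moves.
- robot.read_state(): the state, without advancing time (a new reading comes with each control period).
- robot.capture(name): name is "side" or "top" or "wrist"; returns the picture (384x512x3 uint8, blue, green, red); there is no depth.
- robot.camera_model(name): a dict with "K" (3x3 intrinsics, pixels), "k1" (the pictures are not rectified: a ray, as slopes to the right and down, at radius r is drawn at 1 + k1 r^2 times it, then the intrinsics apply), "view" (4x4, takes a point from world to camera coordinates); the wrist camera has in their place "tool_from_camera" (4x4, takes a point from camera to tool coordinates, whose origin is the TCP and whose axes are the flange's). Camera axes: x right, y down, z forward; pixel columns grow to the right and rows downward; lengths in m; the calibration is good to about 2 mm. A picture is of the moment at which its call begins: read the wrist's pose just before it. camera_model takes no time and is no camera call.
- robot.finish_job(): hands the job in; it is judged then, once.
The state is a dict: "time": time; "joint_positions": joint angles; "qd": joint speeds; "joint_efforts": joint torques, N m; "ee_pos": TCP position; "ee_rot": TCP orientation; "ft_force": force on the tool from outside, world axes, zero at the start; "torque": the same for the moment, N m; "grip_width": finger opening in m; "gripper_force": force on a finger pad.
Only numpy, scipy, OpenCV 4.12 (cv2) and the standard library are available. Lean on these libraries where they do the work, as an engineer would, in place of code of your own. Each camera call takes 0.05 s, during which the arm holds its last target. There are 200 camera calls.

### The job

Swing the hinged mould tin right over onto its catch tray by its bar handle and knock it on its stops, as often as needed, until every stuck puck has dropped into the catch tray, then swing the tin back to rest upright. Try each puck in the round bore of the gauge box: a puck that passes goes through the bore into the box, and a puck too wide for it goes into the white dish. Leave the shakers, food tin and cutter ring where they stand, and let everything go at the end.

Things in the scene. Friction and masses are not known exactly. Their poses are not given: they have to be found in the camera images.
- stand: Fixed low aluminium stand, base 200 x 250 mm, 4 mm thick. Origin on the table under the hinge axis; its x is the direction in which the tin swings over (roughly toward the robot), its y runs along the hinge, z up. Tin at the -x side at the start, catch tray at the +x side. Hinge posts at y = +-116 mm reach 52 mm above the table.
- tray_mid (a point): Middle of the catch tray's floor, 4 mm above the table. Inner floor 104 mm (stand x) by 214 mm (stand y), rims 13 mm above the table. Fallen pucks lie near the tray's long middle line, 49 mm from the hinge axis, a lying puck's centre 16 mm above the table.
- tin (a joint): Hinge angle of the tin, rad: 0 = upright on its stops, wells open upward; pi = turned right over, on its stops above the catch tray, wells open downward. It swings freely and falls to either side by its own weight (0.5 kg, little friction). Turned over, its mouth is 42 mm and its back 70 mm above the table.
- tin_mid (a point): Middle of the tin's mouth. Steel, 28 mm deep, 25 to 73 mm from the hinge axis; four wells in a row, 49 mm apart. A sprung rubber tongue clamps each puck: gently turned over it stays stuck; a sharp knock jars it some mm out. Letting the tin fall on its stops from a swing of 1.2 rad (handle raised 100 mm) is a good knock; one to four are needed. Take the fingers up out of the bar's way as it falls.
- tin_handle (a point): Middle of the tin's black handle bar: round, 10 mm thick, 200 mm long, parallel to the hinge axis and 115 mm from it, 42 mm from the tin's side wall to the bar's middle line. Moves with the tin on an arc about the hinge; a loosely held bar turns between the fingers.
- stand_hinge (a point): Point on the hinge axis at mid length, 40 mm above the table.
- puck_a: Dark brown moulded puck, a plain upright cylinder 24 mm tall, 24 to 35 g; origin at its centre, z along its axis (it lies the other way up after falling out). Either 30 mm or 39 mm in diameter; which one is to be found with the gauge. At the start it sits in one of the four wells of the tin; may be absent.
- puck_b: Dark brown moulded puck, a plain upright cylinder 24 mm tall, 24 to 35 g; origin at its centre, z along its axis (it lies the other way up after falling out). Either 30 mm or 39 mm in diameter; which one is to be found with the gauge. At the start it sits in one of the four wells of the tin; may be absent.
- puck_c: Dark brown moulded puck, a plain upright cylinder 24 mm tall, 24 to 35 g; origin at its centre, z along its axis (it lies the other way up after falling out). Either 30 mm or 39 mm in diameter; which one is to be found with the gauge. At the start it sits in one of the four wells of the tin; may be absent.
- puck_d: Dark brown moulded puck, a plain upright cylinder 24 mm tall, 24 to 35 g; origin at its centre, z along its axis (it lies the other way up after falling out). Either 30 mm or 39 mm in diameter; which one is to be found with the gauge. At the start it sits in one of the four wells of the tin; may be absent.
- gauge: Fixed box 100 x 100 x 70 mm with clear walls and an 5 mm steel lid with one round bore in its centre, the only way in. Origin at the centre of its underside; z up. Inner floor 4 mm above the table.
- gauge_bore (a point): Centre of the bore's mouth at the lid's upper face, 70 mm above the table. The bore is 36.5 mm in diameter: a 30 mm puck passes upright, a 39 mm one does not.
- dish: Loose white rectangular dish 150 (x) x 110 (y) mm, walls 4 mm thick and 22 mm high, floor 4 mm thick, 0.4 kg. Origin at the centre of its underside.
- anchovy_tin: Food tin, 57 mm across, 72 mm tall, standing behind on the table; bystander. Origin at its underside.
- dough_ring: Steel cutter ring 66 mm across, 40 mm tall, behind on the right; bystander. Origin at its underside.
- chilli_shaker: Shaker 46 mm across, 86 mm tall with a steel cap; bystander. Origin at its underside.

How it is judged:
On the way, in this order (a step that is already met when the one before it is completed fails the run):
1. the tin has been swung over past the vertical (value of joint tin above 1.7 rad).
2. every puck is out of the tin and in the catch tray (x of puck_a in the frame of stand between -0.002 and 0.106 m and y of puck_a in the frame of stand between -0.112 and 0.112 m and z of each of puck_a, puck_b, puck_c, puck_d in the frame of stand below 0.028 m and x of puck_b in the frame of stand between -0.002 and 0.106 m and y of puck_b in the frame of stand between -0.112 and 0.112 m and x of puck_c in the frame of stand between -0.002 and 0.106 m and y of puck_c in the frame of stand between -0.112 and 0.112 m and x of puck_d in the frame of stand between -0.002 and 0.106 m and y of puck_d in the frame of stand between -0.112 and 0.112 m), for 0.1 s.
3. the tin is back upright on its stops (value of joint tin below 0.1 rad), for 0.2 s.
At the end, for the whole second after the job is handed in: The tin is upright (within 0.1 rad); each 30 mm puck present is in the gauge box beneath the lid; each 39 mm puck present lies in the dish, its centre less than 40 mm above the dish's underside (value of joint tin below 0.1 rad and x of puck_a in the frame of gauge between -0.048 and 0.048 m and y of puck_a in the frame of gauge between -0.048 and 0.048 m and z of each of puck_a, puck_c in the frame of gauge below 0.056 m and x of puck_b in the frame of dish between -0.075 and 0.075 m and y of puck_b in the frame of dish between -0.055 and 0.055 m and z of puck_b in the frame of dish between 0 and 0.04 m and x of puck_c in the frame of gauge between -0.048 and 0.048 m and y of puck_c in the frame of gauge between -0.048 and 0.048 m and x of puck_d in the frame of dish between -0.075 and 0.075 m and y of puck_d in the frame of dish between -0.055 and 0.055 m and z of puck_d in the frame of dish between 0 and 0.04 m); the robot touches nothing.
It fails at once if The food tin is moved more than 4 cm or tipped over (distance of anchovy_tin from where it was at the start of the episode above 0.04 m or angle between anchovy_tin's own z axis and vertical above 0.5 rad).
It fails at once if The steel cutter ring is moved more than 4 cm or tipped over (distance of dough_ring from where it was at the start of the episode above 0.04 m or angle between dough_ring's own z axis and vertical above 0.5 rad).
It fails at once if The shaker is moved more than 4 cm or tipped over (distance of chilli_shaker from where it was at the start of the episode above 0.04 m or angle between chilli_shaker's own z axis and vertical above 0.5 rad).
Of puck_a, puck_b, puck_c, puck_d only 3 to 4 are there at a start; the rules pass over those that are not, and their reading is None.
At some moment in a run one of dish may be knocked a few centimetres aside while the robot is not near it.
It also fails if it takes over 210 s, if anything falls off the work surface, if the arm or the gripper's body presses on something with over 40 N, if the wrist force passes 120 N, or if a joint passes its speed limit or range.

## Working session

There is one attempt and no reset: what is moved stays moved. The work goes in short steps, Python scripts to look and compute and a tool call to move; the robot and the scene stay as the last step left them, time stands still between calls to the robot, and variables do not carry over. Pictures are saved under pics/ and viewed, at most 14 in all, crops included, and the job is handed in when it is done.

```bash
ls; mkdir -p pics
```

Create h.py:
```python
import numpy as np, cv2
from workcell import robot
def snap(name,fn):
    s=robot.read_state(); im=robot.capture(name); cv2.imwrite('pics/'+fn,im); return s,im
def view(name,s=None):
    m=robot.camera_model(name)
    if 'view' in m: V=np.array(m['view'])
    else:
        T=np.eye(4);T[:3,:3]=s['ee_rot'];T[:3,3]=s['ee_pos']; V=np.linalg.inv(T@np.array(m['tool_from_camera']))
    return np.array(m['K']),m['k1'],V
def ray(cam,uv):
    K,k1,V=cam; d=np.linalg.solve(K,[uv[0],uv[1],1])[:2]; x=d.copy()
    for _ in range(20): x=d/(1+k1*(x@x))
    R=V[:3,:3]; return -R.T@V[:3,3], R.T@np.array([x[0],x[1],1])
def onz(cam,uv,z):
    o,d=ray(cam,uv); return o+d*(z-o[2])/d[2]
def proj(cam,p):
    K,k1,V=cam; q=V[:3,:3]@np.array(p)+V[:3,3]; x=q[:2]/q[2]; x=x*(1+k1*(x@x)); return (K@[x[0],x[1],1])[:2]
def tri(*obs):
    A=np.zeros((3,3));b=np.zeros(3)
    for cam,uv in obs:
        o,d=ray(cam,uv); d/=np.linalg.norm(d); P=np.eye(3)-np.outer(d,d); A+=P;b+=P@o
    p=np.linalg.solve(A,b); return p,[np.linalg.norm(proj(c,p)-uv) for c,uv in obs]
```

```bash
python3 -c "
from h import *
for n in ('top','side'):
    s,im=snap(n,n+'0.png'); c=view(n); print(n,c[0][0,0],c[1],ray(c,(256,192)))
print(s['time'],s['ee_pos'],s['ee_rot'],s['grip_width'],robot.nose_length)
print(robot.camera_model('wrist'))
"
```

```text
pics
workcell.py
top 403.12784338432016 -0.08541667601490761 (array([ 0.34532838, -0.04816194,  1.34991075]), array([ 0.20190491,  0.01742475, -0.97950196]))
side 356.8246775564477 -0.06329274020159772 (array([0.45004485, 0.83113359, 0.62156951]), array([ 0.1451393 , -0.83488813, -0.53097689]))
0.05 [0.23498352 0.57862776 0.22788991] [[-9.26518792e-01  3.76248143e-01 -5.12430606e-04]
 [ 3.76248492e-01  9.26517948e-01 -1.25063929e-03]
 [ 4.22544212e-06 -1.35154205e-03 -9.99999087e-01]] 0.09166388315425854 0.014
{'K': array([[330.52433297,   0.        , 255.26786743],
       [  0.        , 330.52433297, 190.76116566],
       [  0.        ,   0.        ,   1.        ]]), 'k1': -0.03489829087866736, 'tool_from_camera': array([[ 3.88427779e-04, -9.61834830e-01, -2.73630423e-01,
         7.76893835e-02],
       [ 9.99999922e-01,  3.52217385e-04,  1.81459353e-04,
        -3.61207532e-04],
       [-7.81565343e-05, -2.73630472e-01,  9.61834892e-01,
        -1.56251682e-01],
       [ 0.00000000e+00,  0.00000000e+00,  0.00000000e+00,
         1.00000000e+00]])}
```

View pics/top0.png

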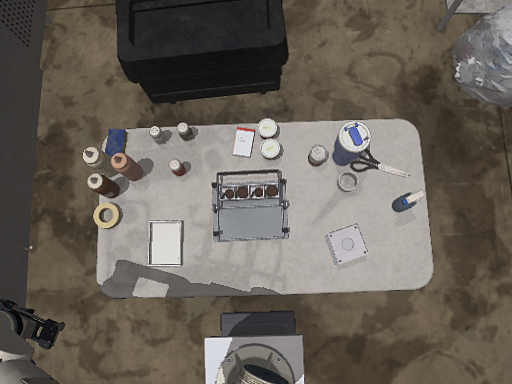

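View pics/side0.png

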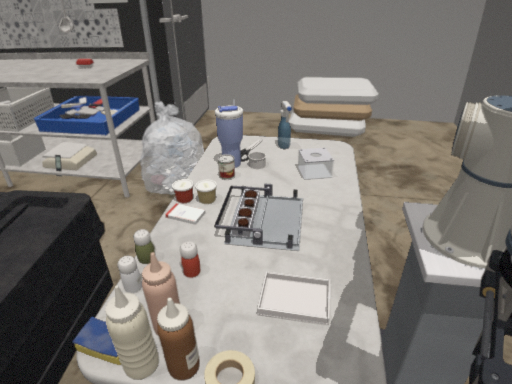

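The top view shows the tin at (250,190) with 4 pucks, the dish at (166,243), the gauge at (347,244), the ring at (347,182), and the shaker and food tin near (177,167) and (317,155). The side view shows the stand at about (262,215). I'll zoom in next.

```bash
python3 -c "
from h import *
t=cv2.imread('pics/top0.png');s=cv2.imread('pics/side0.png')
f=lambda im,x,y,w,h,k: cv2.resize(im[y:y+h,x:x+w],None,fx=k,fy=k,interpolation=cv2.INTER_CUBIC)
a=f(t,203,160,100,90,4); b=f(s,210,175,100,75,4); c=f(t,320,215,60,52,4); d=f(t,140,212,50,60,4); 
M=np.zeros((600,800,3),np.uint8)
M[:360,:400]=a; M[:300,400:]=b; M[360:360+208,:240]=c; M[360:600,240:440]=d; e=f(s,250,265,90,60,4); M[300:540,440:800]=e
cv2.imwrite('pics/m0.png',M)"
```

```text
(no output)
```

View pics/m0.png

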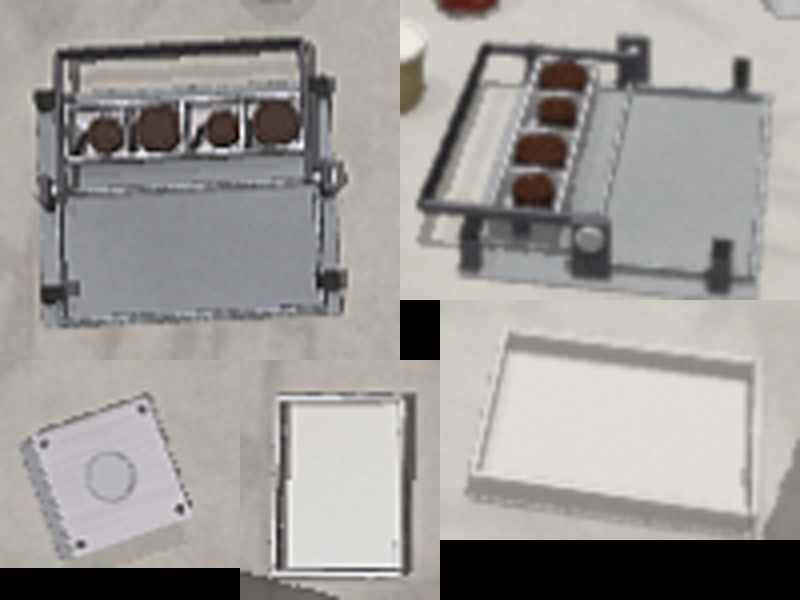

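The zoom shows four pucks. From +y to -y they look small, big, small, big. Next I'll triangulate the bar ends, hinge ends and bore.

```bash
python3 -c "
from h import *
T=view('top');S=view('side')
t=lambda u,v,x,y:np.array([x+(u+.5)/4-.5,y+(v+.5)/4-.5])
A=lambda u,v:t(u,v,203,160); B=lambda u,v:t(u-400,v,210,175)
def P(n,a,b): p,e=tri((T,a),(S,b)); print(n,p.round(4),np.round(e,2)); return p
P('bar+y',A(60,50),B(424,205)); P('bar-y',A(306,44),B(488,48))
P('hinge+y',A(44,186),B(590,236)); P('hinge-y',A(335,180),B(632,60)) 
for i,(a,b) in enumerate(zip([(106,133),(158,127),(222,127),(276,121)],[(533,187),(541,152),(557,108),(562,76)])): P('puck%d'%i,A(*a),B(*b))
for z in (.064,): 
  print([onz(T,A(*a),z)[:2].round(4) for a in [(106,133),(158,127),(222,127),(276,121)]])
g=lambda u,v:t(u,v-360,320,215)
print('bore',onz(T,g(111,476),.07).round(4)); print([onz(T,g(*q),.07)[:2].round(4) for q in [(26,438),(148,396),(190,512),(75,556)]])
d=lambda u,v:t(u-240,v-360,140,212); e=lambda u,v:t(u-440,v-300,250,265)
c=[P('dish',d(*p),e(*q)) for p,q in zip([(279,397),(407,397),(407,574),(275,574)],[(510,334),(0,0),(754,363),(751,518)]) if q!=(0,0)]
print([onz(T,d(*q),.022)[:2].round(4) for q in [(279,397),(407,397),(407,574),(275,574)]])
print('bore side px',proj(S,onz(T,g(111,476),.07)))
"
```

```text
bar+y [0.6877 0.1018 0.0408] [0.06 0.08]
bar-y [ 0.6882 -0.1043  0.0391] [0.69 0.73]
hinge+y [0.5727 0.1167 0.0402] [0.01 0.01]
hinge-y [ 0.5752 -0.1243  0.0258] [1.02 1.07]
puck0 [0.6186 0.065  0.0358] [0.64 0.78]
puck1 [0.622  0.0216 0.0343] [0.5  0.58]
puck2 [ 0.6199 -0.0318  0.0368] [0.6  0.67]
puck3 [ 0.6239 -0.0769  0.0361] [0.71 0.77]
[array([0.6106, 0.0625]), array([0.6141, 0.0199]), array([ 0.6122, -0.0323]), array([ 0.6156, -0.0764])]
bore [ 0.4323 -0.3093  0.07  ]
[array([ 0.4648, -0.2438]), array([ 0.4949, -0.3433]), array([ 0.4017, -0.37  ]), array([ 0.3707, -0.2769])]
dish [0.5205 0.314  0.1016] [0.37 0.58]
dish [0.3861 0.2295 0.0142] [0.95 1.39]
dish [0.3882 0.3402 0.0156] [0.79 1.3 ]
[array([0.533 , 0.3371]), array([0.5295, 0.2281]), array([0.3827, 0.2282]), array([0.3855, 0.3386])]
bore side px [316.48405249 154.62357105]
```

Request:
shift_gripper --deltas '[[[0,0,0,0,0,0.1],[0,0,0,0,0,0.1],[0,0,0,0,0,0.1],[0,0,0,0,0,0.1],[0,0,0,0,0,0.1],[0,0,0,0,0,0.1],[0,0,0,0,0,0.1],[0,0,0,0,0,0.1],[0,0,0,0,0,0.1],[0,0,0,0,0,0.1],[0,0,0,0,0,0.1],[0,0,0,0,0,0.085]]]'

```text
time: 1.1
ee_pos: [0.2351, 0.5788, 0.2282]
ee_rot: [[0.005, 1.0, -0.0], [1.0, -0.005, -0.001], [-0.001, -0.0, -1.0]]
ft_force: [0.8, 0.2, 0.7]
grip_width: 0.0919
gripper_force: 0.0
```

Request:
shift_gripper --deltas '[[[-0.028,0.0143,0,0,0,0],[-0.028,0.0143,0,0,0,0],[-0.028,0.0143,0,0,0,0],[-0.028,0.0143,0,0,0,0],[-0.028,0.0143,0,0,0,0],[-0.028,0.0143,0,0,0,0],[-0.028,0.0143,0,0,0,0],[-0.028,0.0143,0,0,0,0],[-0.028,0.0143,0,0,0,0],[-0.028,0.0143,0,0,0,0],[-0.028,0.0143,0,0,0,0],[-0.028,0.0143,0,0,0,0],[-0.028,0.0143,0,0,0,0],[-0.028,0.0143,0,0,0,0],[-0.028,0.0143,0,0,0,0],[-0.028,0.0143,0,0,0,0],[-0.028,0.0143,0,0,0,0],[-0.028,0.0143,0,0,0,0],[-0.028,0.0143,0,0,0,0],[-0.028,0.0143,0,0,0,0]]]'

```text
time: 2.77
ee_pos: [0.5214, 0.0175, 0.2284]
ee_rot: [[0.0, 1.0, -0.0], [1.0, -0.0, 0.0], [0.0, -0.0, -1.0]]
ft_force: [-0.3, -0.3, -0.3]
grip_width: 0.0919
gripper_force: 0.0
```

```bash
python3 -c "
from h import *
s,im=snap('wrist','w1.png'); import pickle; pickle.dump(s,open('w1.pkl','wb')); print(s['ee_pos'],s['ee_rot'].round(3))
cv2.imwrite('pics/w1b.png',cv2.resize(im,(768,576),interpolation=cv2.INTER_CUBIC))"
```

```text
[0.5214422  0.01746636 0.22840051] [[ 0.  1. -0.]
 [ 1. -0.  0.]
 [ 0. -0. -1.]]
```

View pics/w1b.png

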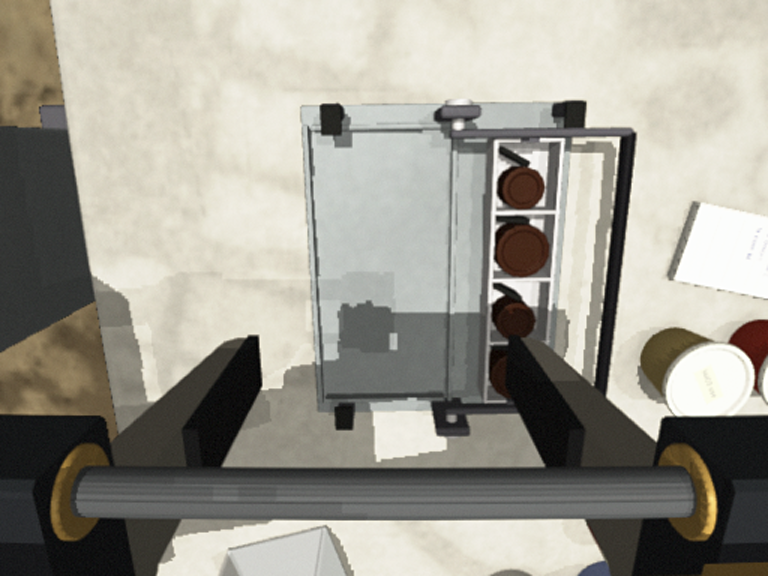

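The wrist view shows the bar from (627,135) to (602,395) in 1.5x pixels. The pucks are at (521,187), (521,249) and (514,318), with the last one at about (500,372).

```bash
python3 -c "
from h import *; import pickle
s=pickle.load(open('w1.pkl','rb'));W=view('wrist',s);T=view('top')
w=lambda u,v:np.array([(u+.5)/1.5-.5,(v+.5)/1.5-.5])
for n,q,z in [('bar+',(627,136),.04),('bar-',(602,395),.04),('h+',(459,122),.04),('h-',(452,415),.04),('tray+',(312,130),.013),('tray-',(321,403),.013),('p0',(521,187),.036),('p1',(521,249),.036),('p2',(514,318),.036),('base+',(303,108),.004),('base-',(318,410),.004)]: print(n,onz(W,w(*q),z).round(4))
t=lambda u,v:np.array([203+(u+.5)/4-.5,160+(v+.5)/4-.5])
print(tri((T,t(60,50)),(W,w(627,136))),tri((T,t(306,44)),(W,w(602,395))))
"
```

```text
bar+ [0.6849 0.1017 0.04  ]
bar- [ 0.6911 -0.0913  0.04  ]
h+ [0.5712 0.1099 0.04  ]
h- [ 0.5748 -0.1081  0.04  ]
tray+ [0.4698 0.1056 0.013 ]
tray- [ 0.4689 -0.1127  0.013 ]
p0 [0.6166 0.0672 0.036 ]
p1 [0.6198 0.0233 0.036 ]
p2 [ 0.6186 -0.0291  0.036 ]
base+ [0.4625 0.1212 0.004 ]
base- [ 0.4648 -0.1244  0.004 ]
(array([0.69091867, 0.10265138, 0.02810555]), [np.float64(0.21605942461669286), np.float64(0.77018464733395)]) (array([ 0.69545141, -0.10318273,  0.02081269]), [np.float64(1.5329459924466424), np.float64(4.439335580283664)])
```

Request:
shift_gripper --deltas '[[[-0.003,0.0278,0,0,0,0],[-0.003,0.0278,0,0,0,0],[-0.003,0.0278,0,0,0,0],[-0.003,0.0278,0,0,0,0],[-0.003,0.0278,0,0,0,0],[-0.003,0.0278,0,0,0,0],[0,0,0.03,0,0,0],[0,0,0.03,0,0,0],[0,0,0.03,0,0,0],[0,0,0.03,0,0,0],[0,0,0,0,0,0],[0,0,0,0,0,0]]]' --finger_gap 0.032

```text
time: 3.82
ee_pos: [0.6866, 0.0012, 0.1071]
ee_rot: [[-0.0, 1.0, -0.004], [1.0, 0.0, -0.0], [-0.0, -0.004, -1.0]]
ft_force: [0.5, 0.4, -0.4]
grip_width: 0.0319
gripper_force: 0.0
```

Request:
shift_gripper --deltas '[[[0,0,0.02,0,0,0],[0,0,0.02,0,0,0],[0,0,0.012,0,0,0],[0,0,0.012,0,0,0],[0,0,0,0,0,0]]]'

```text
time: 4.23
ee_pos: [0.6874, 0.0011, 0.0436]
ee_rot: [[-0.0, 1.0, -0.002], [1.0, 0.0, -0.0], [-0.0, -0.002, -1.0]]
ft_force: [-1.2, -0.3, -0.4]
grip_width: 0.0314
gripper_force: 0.0
```

Request:
shift_gripper --deltas '[[[0,0,0,0,0,0],[0,0,0,0,0,0],[0,0,0,0,0,0],[0,0,0,0,0,0],[0,0,0,0,0,0],[0,0,0,0,0,0]]]' --finger_gap 0

```text
time: 4.73
ee_pos: [0.6878, 0.0011, 0.0457]
ee_rot: [[-0.0, 1.0, -0.0], [1.0, 0.0, -0.0], [-0.0, -0.0, -1.0]]
ft_force: [-2.6, 0.6, 5.5]
grip_width: 0.009
gripper_force: 30.0
```

```bash
python3 -c "
import numpy as np
for a,b,n in [(0,1.94,14)]:
    t=np.linspace(a,b,n+1);print(';'.join('0 %.4f %.4f 0 0 0'%(.115*x,-.115*z) for x,z in zip(np.diff(np.cos(t)),np.diff(np.sin(t)))))"
```

```text
0 -0.0011 -0.0159 0 0 0;0 -0.0033 -0.0156 0 0 0;0 -0.0054 -0.0150 0 0 0;0 -0.0074 -0.0141 0 0 0;0 -0.0093 -0.0129 0 0 0;0 -0.0110 -0.0115 0 0 0;0 -0.0125 -0.0099 0 0 0;0 -0.0137 -0.0081 0 0 0;0 -0.0147 -0.0061 0 0 0;0 -0.0154 -0.0040 0 0 0;0 -0.0158 -0.0018 0 0 0;0 -0.0159 0.0004 0 0 0;0 -0.0157 0.0026 0 0 0;0 -0.0152 0.0047 0 0 0
```

Request:
shift_gripper --deltas '[[[0,-0.001,-0.016,0,0,0],[0,-0.003,-0.0155,0,0,0],[0,-0.0055,-0.015,0,0,0],[0,-0.0075,-0.014,0,0,0],[0,-0.0095,-0.013,0,0,0],[0,-0.011,-0.0115,0,0,0],[0,-0.0125,-0.01,0,0,0]]]'

```text
time: 5.32
ee_pos: [0.6402, 0.0004, 0.1428]
ee_rot: [[-0.0, 1.0, 0.007], [1.0, 0.0, -0.001], [-0.001, 0.007, -1.0]]
ft_force: [5.7, -3.4, 0.3]
grip_width: 0.0091
gripper_force: 30.0
```

Request:
shift_gripper --deltas '[[[0,-0.0135,-0.008,0,0,0],[0,-0.0145,-0.006,0,0,0],[0,-0.0155,-0.004,0,0,0],[0,-0.016,-0.002,0,0,0],[0,-0.016,0.0005,0,0,0],[0,-0.0155,0.0025,0,0,0],[0,-0.015,0.0045,0,0,0],[0,0,0,0,0,0],[0,0,0,0,0,0]]]'

```text
time: 6.07
ee_pos: [0.531, -0.0001, 0.1545]
ee_rot: [[-0.001, 1.0, 0.001], [1.0, 0.001, -0.002], [-0.002, 0.001, -1.0]]
ft_force: [-5.0, -6.9, 13.6]
grip_width: 0.0087
gripper_force: 30.0
```

Request:
shift_gripper --deltas '[[[0,0,-0.01,0,0,0],[0,0,-0.04,0,0,0],[0,0,-0.04,0,0,0],[0,0,-0.03,0,0,0],[0,0,0,0,0,0],[0,0,0,0,0,0],[0,0,0,0,0,0],[0,0,0,0,0,0]]]' --finger_gap 0.092

```text
time: 6.73
ee_pos: [0.5311, 0.0012, 0.2713]
ee_rot: [[-0.0, 1.0, -0.002], [1.0, 0.0, 0.0], [0.0, -0.002, -1.0]]
ft_force: [0.3, -0.1, 0.3]
grip_width: 0.0601
gripper_force: 0.0
```

```bash
python3 -c "
from h import *
s,im=snap('wrist','w2.png'); import pickle; pickle.dump(s,open('w2.pkl','wb')); print(s['ee_pos'])
_,b=snap('side','s2.png')
M=np.hstack([cv2.resize(im,(448,336)),cv2.resize(b[160:260,200:320],(352,293),interpolation=cv2.INTER_CUBIC)[:336] if 0 else np.vstack([cv2.resize(b[160:260,200:320],(352,293),interpolation=cv2.INTER_CUBIC),np.zeros((43,352,3),np.uint8)])]); cv2.imwrite('pics/m2.png',M)"
```

```text
[0.53112211 0.00115335 0.27131954]
```

View pics/m2.png

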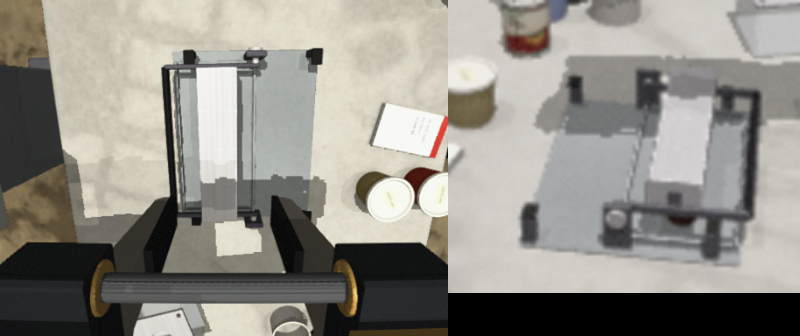

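The tin is turned over on the tray, with the bar at (168,140) in the wrist view, which puts it at x≈0.458. I'll regrasp the bar and lift it to look underneath.

```bash
python3 -c "
from h import *; import pickle
s=pickle.load(open('w2.pkl','rb'));W=view('wrist',s)
print([onz(W,np.array(q)*512/448,.04).round(4) for q in [(167,70),(171,210)]])"
```

```text
[array([0.4582, 0.0968, 0.04  ]), array([ 0.454 , -0.0973,  0.04  ])]
```

Request:
shift_gripper --deltas '[[[0,-0.0245,0,0,0,0],[0,-0.0245,0,0,0,0],[0,-0.0245,0,0,0,0],[0,0,0.035,0,0,0],[0,0,0.035,0,0,0],[0,0,0.035,0,0,0],[0,0,0.03,0,0,0],[0,0,0.03,0,0,0],[0,0,0,0,0,0],[0,0,0,0,0,0]]]' --finger_gap 0.032

```text
time: 7.67
ee_pos: [0.4569, 0.0011, 0.1058]
ee_rot: [[0.0, 1.0, -0.005], [1.0, -0.0, 0.0], [0.0, -0.005, -1.0]]
ft_force: [0.6, 0.5, 0.4]
grip_width: 0.032
gripper_force: 0.0
```

Request:
shift_gripper --deltas '[[[0,0,0.02,0,0,0],[0,0,0.02,0,0,0],[0,0,0.012,0,0,0],[0,0,0.01,0,0,0],[0,0,0,0,0,0]]]'

```text
time: 8.08
ee_pos: [0.4586, 0.0011, 0.045]
ee_rot: [[-0.0, 1.0, -0.0], [1.0, 0.0, 0.0], [0.0, -0.0, -1.0]]
ft_force: [-0.2, 0.6, -0.9]
grip_width: 0.0318
gripper_force: 0.0
```

Request:
shift_gripper --deltas '[[[0,0,0,0,0,0],[0,0,0,0,0,0],[0,0,0,0,0,0],[0,0,0,0,0,0],[0,0,0,0,0,0]]]' --finger_gap 0

```text
time: 8.5
ee_pos: [0.4578, 0.001, 0.0458]
ee_rot: [[-0.0, 1.0, -0.001], [1.0, 0.0, -0.0], [-0.0, -0.001, -1.0]]
ft_force: [-3.7, 0.5, 8.3]
grip_width: 0.0092
gripper_force: 30.0
```

Request:
shift_gripper --deltas '[[[0,0.0013,-0.017,0,0,0],[0,0.004,-0.017,0,0,0],[0,0.0063,-0.016,0,0,0],[0,0.0085,-0.015,0,0,0],[0,0.011,-0.0135,0,0,0],[0,0.0125,-0.0115,0,0,0],[0,0.0143,-0.0095,0,0,0],[0,0.0155,-0.0075,0,0,0],[0,0,0,0,0,0],[0,0,0,0,0,0]]]'

```text
time: 9.33
ee_pos: [0.5326, 0.0019, 0.1552]
ee_rot: [[0.0, 1.0, 0.001], [1.0, -0.0, 0.001], [0.001, 0.001, -1.0]]
ft_force: [-10.5, 4.5, 26.4]
grip_width: 0.009
gripper_force: 30.1
```

```bash
python3 -c "
from h import *
s,im=snap('wrist','w3.png'); print(s['ee_pos'])
_,b=snap('side','s3.png');_,t=snap('top','t3.png')
z=lambda i,w,h:cv2.resize(i,(w,h),interpolation=cv2.INTER_CUBIC)
M=np.zeros((600,800,3),np.uint8);M[:300,:400]=z(im,400,300);M[:300,400:760]=z(b[160:260,200:320],360,300);M[300:600,:400]=z(t[165:255,195:315],400,300); cv2.imwrite('pics/m3.png',M)"
```

```text
[0.53255042 0.00190669 0.15519065]
```

View pics/m3.png

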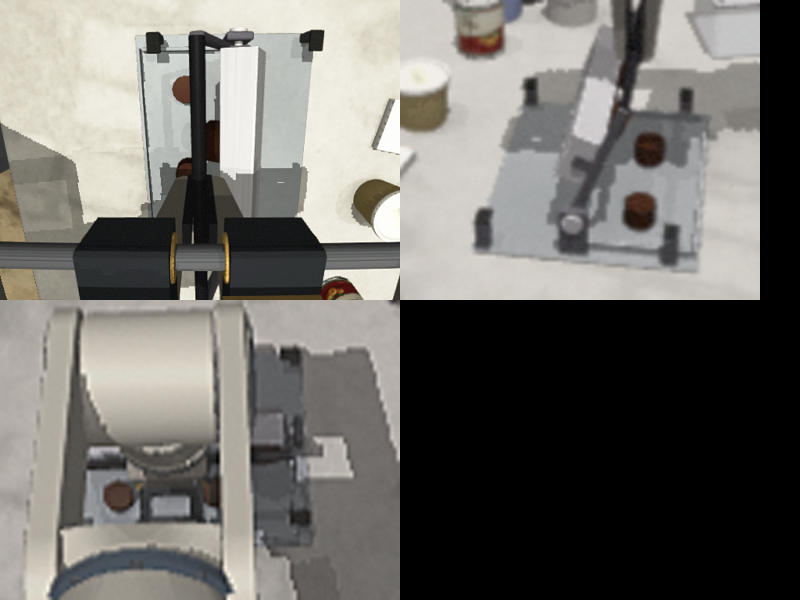

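Two pucks, the first and third, are down in the tray. A third is sticking partly out of the tin at (212,138) in the wrist view. Next I'll give it a second knock.

Request:
shift_gripper --deltas '[[[0,0,-0.01,0,0,0],[0,0,-0.04,0,0,0],[0,0,-0.04,0,0,0],[0,0,-0.02,0,0,0],[0,0,0,0,0,0],[0,0,0,0,0,0],[0,0,0,0,0,0]]]' --finger_gap 0.092

```text
time: 10.07
ee_pos: [0.5313, 0.001, 0.2617]
ee_rot: [[0.0, 1.0, -0.001], [1.0, -0.0, -0.0], [-0.0, -0.001, -1.0]]
ft_force: [-0.0, -0.3, -0.5]
grip_width: 0.0536
gripper_force: 0.0
```

Request:
shift_gripper --deltas '[[[0,-0.0245,0,0,0,0],[0,-0.0245,0,0,0,0],[0,-0.0255,0,0,0,0],[0,0,0.035,0,0,0],[0,0,0.035,0,0,0],[0,0,0.035,0,0,0],[0,0,0.03,0,0,0],[0,0,0.025,0,0,0],[0,0,0,0,0,0],[0,0,0,0,0,0]]]' --finger_gap 0.032

```text
time: 10.9
ee_pos: [0.4555, 0.001, 0.1006]
ee_rot: [[-0.0, 1.0, -0.005], [1.0, 0.0, -0.0], [-0.0, -0.005, -1.0]]
ft_force: [1.1, -1.2, 0.5]
grip_width: 0.032
gripper_force: 0.0
```

Request:
shift_gripper --deltas '[[[0,0,0.02,0,0,0],[0,0,0.02,0,0,0],[0,0,0.012,0,0,0],[0,0,0,0,0,0],[0,0,0,0,0,0]]]'

```text
time: 11.32
ee_pos: [0.4579, 0.0011, 0.051]
ee_rot: [[0.0, 1.0, 0.0], [1.0, -0.0, -0.0], [-0.0, 0.0, -1.0]]
ft_force: [-0.4, -0.0, 0.1]
grip_width: 0.0321
gripper_force: 0.0
```

Request:
shift_gripper --deltas '[[[0,0,0.006,0,0,0],[0,0,0,0,0,0]]]'

```text
time: 11.48
ee_pos: [0.4581, 0.0011, 0.0447]
ee_rot: [[0.0, 1.0, 0.002], [1.0, -0.0, -0.0], [-0.0, 0.002, -1.0]]
ft_force: [-1.1, -0.1, -0.5]
grip_width: 0.032
gripper_force: 0.0
```

Request:
shift_gripper --deltas '[[[0,0,0,0,0,0],[0,0,0,0,0,0],[0,0,0,0,0,0],[0,0,0,0,0,0],[0,0,0,0,0,0]]]' --finger_gap 0

```text
time: 11.9
ee_pos: [0.4577, 0.0011, 0.0444]
ee_rot: [[-0.0, 1.0, 0.001], [1.0, 0.0, -0.0], [-0.0, 0.001, -1.0]]
ft_force: [0.3, 0.7, 2.3]
grip_width: 0.0089
gripper_force: 30.0
```

Request:
shift_gripper --deltas '[[[0,0.0013,-0.017,0,0,0],[0,0.004,-0.0165,0,0,0],[0,0.0063,-0.016,0,0,0],[0,0.0085,-0.0145,0,0,0],[0,0.011,-0.013,0,0,0],[0,0.0125,-0.0115,0,0,0],[0,0.0143,-0.0095,0,0,0],[0,0.0155,-0.0075,0,0,0],[0,0,0,0,0,0],[0,0,0,0,0,0]]]'

```text
time: 12.73
ee_pos: [0.5308, 0.0018, 0.1522]
ee_rot: [[0.0, 1.0, -0.001], [1.0, -0.0, 0.001], [0.001, -0.001, -1.0]]
ft_force: [-12.8, 3.6, 31.8]
grip_width: 0.0087
gripper_force: 30.1
```

```bash
python3 -c "
from h import *
s,im=snap('wrist','w4.png'); print(s['ee_pos'])
_,b=snap('side','s4.png')
z=lambda i,w,h:cv2.resize(i,(w,h),interpolation=cv2.INTER_CUBIC)
M=np.zeros((300,800,3),np.uint8);M[:300,:400]=z(im,400,300);M[:300,400:760]=z(b[160:260,200:320],360,300); cv2.imwrite('pics/m4.png',M)"
```

```text
[0.5308318  0.0018002  0.15224529]
```

View pics/m4.png

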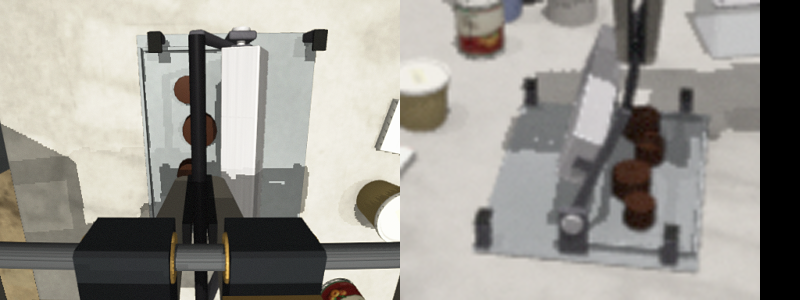

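All four pucks are lying in the tray. Now I'll swing the tin back.

Request:
shift_gripper --deltas '[[[0,0.015,-0.0045,0,0,0],[0,0.0155,-0.0025,0,0,0],[0,0.016,-0.0005,0,0,0],[0,0.016,0.002,0,0,0],[0,0.0155,0.004,0,0,0],[0,0.0145,0.006,0,0,0],[0,0.0135,0.008,0,0,0]]]'

```text
time: 13.42
ee_pos: [0.6378, 0.002, 0.1373]
ee_rot: [[-0.0, 1.0, 0.001], [1.0, 0.0, 0.001], [0.001, 0.001, -1.0]]
ft_force: [-1.4, 3.6, 0.1]
grip_width: 0.0087
gripper_force: 30.0
```

Request:
shift_gripper --deltas '[[[0,0.0125,0.01,0,0,0],[0,0.011,0.0115,0,0,0],[0,0.0095,0.013,0,0,0],[0,0.0075,0.014,0,0,0],[0,0.0055,0.015,0,0,0],[0,0.003,0.0155,0,0,0],[0,0.001,0.016,0,0,0],[0,0,0,0,0,0],[0,0,0,0,0,0],[0,0,0,0,0,0]]]'

```text
time: 14.25
ee_pos: [0.6877, 0.0013, 0.0414]
ee_rot: [[-0.0, 1.0, 0.002], [1.0, 0.0, 0.0], [0.0, 0.002, -1.0]]
ft_force: [5.1, 2.3, -2.8]
grip_width: 0.0087
gripper_force: 30.0
```

Request:
shift_gripper --deltas '[[[0,0,0,0,0,0],[0,0,0,0,0,0],[0,0,0,0,0,0]]]' --finger_gap 0.032

```text
time: 14.5
ee_pos: [0.686, 0.0009, 0.0416]
ee_rot: [[0.0, 1.0, -0.001], [1.0, -0.0, -0.0], [-0.0, -0.001, -1.0]]
ft_force: [-0.1, 0.5, -0.5]
grip_width: 0.0269
gripper_force: 0.0
```

Request:
shift_gripper --deltas '[[[0,0,-0.02,0,0,0],[0,0,-0.03,0,0,0],[0,0,-0.04,0,0,0],[0,0,-0.04,0,0,0],[0,-0.03,-0.04,0,0,0],[0,-0.03,-0.02,0,0,0],[0,-0.035,0,0,0,0],[0,-0.035,0,0,0,0],[0,-0.035,0,0,0,0],[0,-0.015,0,0,0,0],[0,0,0,0,0,0],[0,0,0,0,0,0]]]' --finger_gap 0.092

```text
time: 15.5
ee_pos: [0.5116, 0.0009, 0.2259]
ee_rot: [[0.0, 1.0, 0.001], [1.0, -0.0, -0.0], [-0.0, 0.001, -1.0]]
ft_force: [-0.5, -0.3, 0.4]
grip_width: 0.0918
gripper_force: 0.0
```

```bash
python3 -c "
from h import *; import pickle
s,im=snap('wrist','w5.png'); pickle.dump(s,open('w5.pkl','wb')); print(s['ee_pos'],s['joint_positions'])
cv2.imwrite('pics/w5b.png',cv2.resize(im,(768,576),interpolation=cv2.INTER_CUBIC))"
```

```text
[0.5115883  0.00094772 0.22587307] [-1.00117645e-03  1.78654494e-01  1.87613432e+00 -1.31212443e-04
  1.08585777e+00 -8.20763385e-04]
```

View pics/w5b.png

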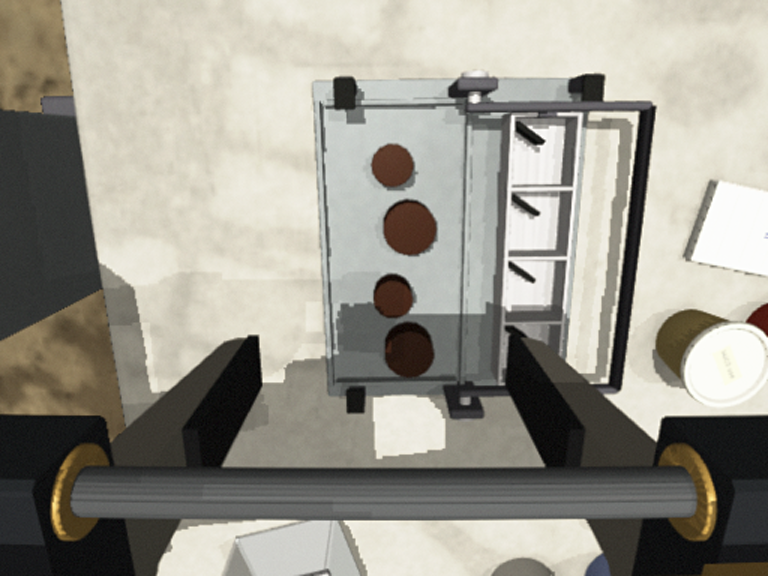

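The four upright pucks are in the tray at (392,165), (410,228), (393,296) and (409,350), at 1.5x. They look small, big, small, big. The tin is upright. Next I'll view the gauge with the wrist camera, plus the top camera now that it is unobstructed.

Request:
shift_gripper --deltas '[[[-0.03,-0.008,0,0,0,0],[-0.03,-0.008,0,0,0,0],[-0.03,-0.008,0,0,0,0],[-0.03,-0.008,0,0,0,0],[-0.03,-0.008,0,0,0,0],[-0.03,-0.008,0,0,0,0],[-0.03,-0.008,0,0,0,0],[-0.03,-0.008,0,0,0,0],[-0.03,-0.008,0,0,0,0],[-0.03,-0.008,0,0,0,0],[0,0,0,0,0,0],[0,0,0,0,0,0]]]'

```text
time: 16.55
ee_pos: [0.4323, -0.3008, 0.225]
ee_rot: [[0.003, 1.0, -0.0], [1.0, -0.003, 0.0], [0.0, -0.0, -1.0]]
ft_force: [0.2, 1.2, -0.5]
grip_width: 0.0918
gripper_force: 0.0
```

```bash
python3 -c "
from h import *; import pickle
s,im=snap('wrist','w6.png'); pickle.dump(s,open('w6.pkl','wb')); print(s['ee_pos'])
_,t=snap('top','t6.png');_,b=snap('side','s6.png')
z=lambda i,w,h:cv2.resize(i,(w,h),interpolation=cv2.INTER_CUBIC)
M=np.zeros((600,800,3),np.uint8);M[:300,:400]=z(im,400,300);M[:300,400:]=z(t[170:245,205:305],400,300);M[300:,:400]=z(t[200:275,130:230],400,300);M[300:,400:]=z(b[175:250,220:320],400,300)
cv2.imwrite('pics/m6.png',M)"
```

```text
[ 0.4322662  -0.30079371  0.22503131]
```

View pics/m6.png

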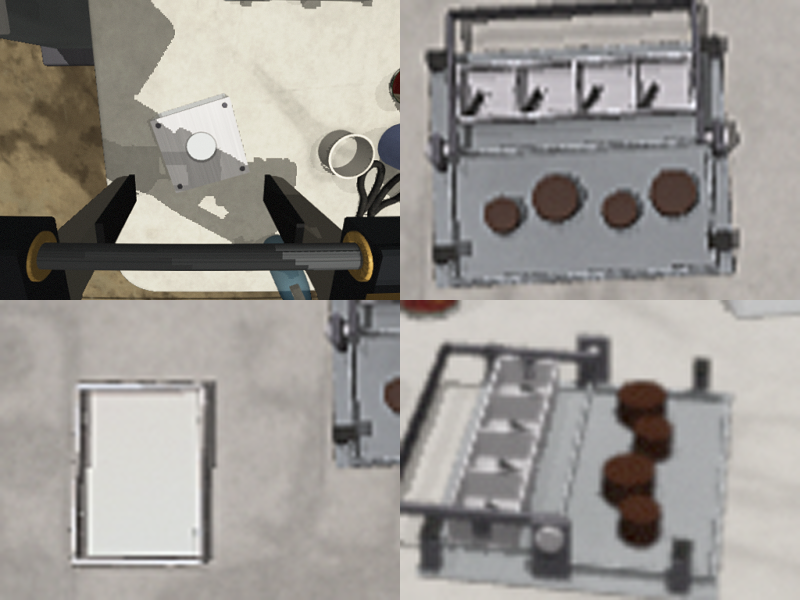

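The wrist view shows the bore at (201,147) at 0.78x. The dish has not moved. I'll segment the bore and pucks precisely and triangulate them.

Create meas.py:
```python
from h import *; import pickle
def brown(im,box,amin):
    x,y,w,h=box; c=im[y:y+h,x:x+w]; hsv=cv2.cvtColor(c,cv2.COLOR_BGR2HSV).astype(int)
    m=((hsv[...,1]>90)&(hsv[...,2]<140)&((hsv[...,0]<14)|(hsv[...,0]>170))).astype(np.uint8)
    cs,_=cv2.findContours(cv2.morphologyEx(m,cv2.MORPH_CLOSE,np.ones((3,3))),cv2.RETR_EXTERNAL,cv2.CHAIN_APPROX_NONE)
    r=[]
    for k in cs:
        if cv2.contourArea(k)>amin: e=cv2.fitEllipse(k); r.append((np.array(e[0])+[x,y],e[1]))
    return r
```

```bash
python3 -c "
from meas import *
s5=pickle.load(open('w5.pkl','rb'));W5=view('wrist',s5);s6=pickle.load(open('w6.pkl','rb'));W6=view('wrist',s6);T=view('top');S=view('side')
w=sorted(brown(cv2.imread('pics/w5.png'),(220,70,85,190),200),key=lambda r:r[0][1]); t=sorted(brown(cv2.imread('pics/t6.png'),(220,205,65,30),20),key=lambda r:r[0][0])
print(len(w),len(t))
for a,b in zip(w,t):
    p,e=tri((W5,a[0]),(T,b[0])); print(a[0].round(1),np.round(a[1],1),b[0].round(1),np.round(b[1],1),'tri',p.round(4),np.round(e,1),'z.028',onz(W5,a[0],.028).round(4),onz(T,b[0],.028).round(4),'diam', (np.linalg.norm(onz(W5,a[0]+[a[1][0]/2,0],.028)-onz(W5,a[0]-[a[1][0]/2,0],.028))).round(4))
im=cv2.imread('pics/w6.png'); g=cv2.cvtColor(im,cv2.COLOR_BGR2GRAY)[160:216,230:286]
c=cv2.HoughCircles(cv2.resize(g,None,fx=4,fy=4,interpolation=cv2.INTER_CUBIC),cv2.HOUGH_GRADIENT,1,400,param1=80,param2=15,minRadius=50,maxRadius=90)[0,0]/4; print(c)
b=c[:2]+[230,160]-.37
print('bore wrist',onz(W6,b,.07).round(4), 'diam px->',2*c[2]*np.linalg.norm(onz(W6,b+[1,0],.07)-onz(W6,b,.07)))
tb=np.array([320+111.5/4-.5,215+116.5/4-.5]); print(tri((W6,b),(T,tb)))
# lid corners
k=1.28
cc=[onz(W6,np.array(q)*k,.07)[:2] for q in [(150,124),(224,95),(247,162),(174,191)]]; print(np.round(cc,4),np.mean(cc,0))
"
```

```text
4 0
[28.625 27.375 17.175]
bore wrist [ 0.4346 -0.3084  0.07  ] diam px-> 0.03352280038869441
(array([ 0.43442709, -0.31481273,  0.04509512]), [np.float64(0.5364081293082442), np.float64(0.1753967075073138)])
[[ 0.3714 -0.2803]
 [ 0.461  -0.2458]
 [ 0.4922 -0.3296]
 [ 0.3981 -0.3695]] [ 0.4306749  -0.30628974]
```

```bash
python3 -c "
from meas import *
s5=pickle.load(open('w5.pkl','rb'));W5=view('wrist',s5);s6=pickle.load(open('w6.pkl','rb'));W6=view('wrist',s6);T=view('top')
w=sorted(brown(cv2.imread('pics/w5.png'),(220,70,85,190),200),key=lambda r:r[0][1]); im=cv2.imread('pics/t6.png')
tt=[(205+u/4-.4,170+v/4-.4) for u,v in [(103,214),(157,196),(221,209),(274,192)]]
print(cv2.cvtColor(im,cv2.COLOR_BGR2HSV)[[223,218],[230,244]])
for a,b in zip(w,tt):
    b=np.array(b);p,e=tri((W5,a[0]),(T,b)); print(a[0].round(1),np.round(a[1],1),'tri',p.round(4),np.round(e,1),'z.028',onz(W5,a[0],.028).round(4),onz(T,b,.028).round(4),'diam', (np.linalg.norm(onz(W5,a[0]+[a[1][0]/2,0],.028)-onz(W5,a[0]-[a[1][0]/2,0],.028))).round(4))
g=cv2.cvtColor(cv2.imread('pics/w6.png'),cv2.COLOR_BGR2GRAY)
print(g[188,232:286].tolist()); print(g[160:216,258].tolist())
G=cv2.cvtColor(cv2.imread('pics/top0.png'),cv2.COLOR_BGR2GRAY); print(G[243,335:362].tolist(),G[230:258,347].tolist())
"
```

```text
[[ 7 82 78]
 [ 8 84 76]]
[261.1 109.9] [26.  26.5] tri [0.5176 0.0645 0.015 ] [0. 0.] z.028 [0.5174 0.065  0.028 ] [0.5159 0.0634 0.028 ] diam 0.0272
[272.5 151.5] [33.5 34.9] tri [0.5309 0.0191 0.015 ] [0.3 0.1] z.028 [0.5298 0.0213 0.028 ] [0.5294 0.0183 0.028 ] diam 0.0361
[261.5 197.6] [24.3 27.4] tri [ 0.5184 -0.0342  0.0164] [0.1 0. ] z.028 [ 0.5183 -0.0307  0.028 ] [ 0.5168 -0.0343  0.028 ] diam 0.0272
[272.1 233.2] [31.1 35.1] tri [ 0.5313 -0.0788  0.0161] [0.1 0. ] z.028 [ 0.5307 -0.0738  0.028 ] [ 0.5294 -0.0785  0.028 ] diam 0.036
[145, 144, 146, 148, 148, 125, 136, 194, 234, 232, 230, 231, 231, 231, 231, 231, 231, 231, 231, 231, 230, 231, 231, 231, 232, 230, 231, 231, 231, 232, 231, 231, 231, 232, 231, 231, 230, 231, 231, 231, 232, 231, 232, 220, 154, 191, 214, 228, 228, 224, 226, 232, 231, 233]
[231, 232, 233, 232, 233, 232, 233, 234, 205, 177, 218, 231, 233, 231, 231, 231, 231, 232, 231, 231, 230, 232, 231, 232, 232, 231, 232, 231, 231, 231, 230, 232, 230, 231, 231, 232, 231, 231, 231, 231, 231, 230, 232, 234, 187, 116, 93, 100, 119, 131, 134, 131, 134, 132, 133, 129]
[187, 187, 188, 187, 189, 189, 174, 165, 184, 184, 181, 182, 184, 182, 182, 183, 184, 168, 157, 182, 193, 193, 193, 194, 191, 191, 193] [189, 185, 188, 188, 191, 188, 187, 185, 164, 182, 183, 182, 184, 184, 182, 181, 181, 183, 184, 176, 166, 192, 187, 189, 194, 192, 191, 195]
```

```bash
python3 -c "
from meas import *
W6=view('wrist',pickle.load(open('w6.pkl','rb')));T=view('top')
a=np.array([256.9,187.2]);b=np.array([347.2,243.9])
print(onz(W6,a,.07),onz(T,b,.07),tri((W6,a),(T,b)))
print([np.array(x)@[0,0,1] for x in []])"
```

```text
[ 0.4332975  -0.30863114  0.07      ] [ 0.4314605  -0.30873153  0.07      ] (array([ 0.43290493, -0.31212141,  0.05552763]), [np.float64(0.6224023409473873), np.float64(0.1988660107167955)])
[]
```

The bore is at (0.433,-0.3087). The pucks are at A(0.5175,0.0645), B(0.530,0.0195), C(0.5185,-0.0335) and D(0.531,-0.0775), with a triangulated mid-height of about 0.0155, which is consistent. I'll fetch the first one.

Request:
shift_gripper --deltas '[[[0.0304,0.0071,0,0,0,0],[0.0304,0.0071,0,0,0,0],[0.0304,0.0071,0,0,0,0],[0.0304,0.0071,0,0,0,0],[0.0304,0.0071,0,0,0,0],[0.0304,0.0071,0,0,0,0],[0.0304,0.0071,0,0,0,0],[0.0304,0.0071,0,0,0,0],[0.0304,0.0071,0,0,0,0],[0.0304,0.0071,0,0,0,0],[0.0304,0.0071,0,0,0,0],[0.0304,0.0071,0,0,0,0],[0,0,0.03,0,0,0],[0,0,0.03,0,0,0],[0,0,0.03,0,0,0],[0,0,0.03,0,0,0],[0,0,0,0,0,0],[0,0,0,0,0,0]]]' --finger_gap 0.046

```text
time: 18.2
ee_pos: [0.5158, 0.0667, 0.1047]
ee_rot: [[-0.001, 1.0, -0.003], [1.0, 0.001, -0.0], [-0.0, -0.003, -1.0]]
ft_force: [0.6, -0.4, 0.8]
grip_width: 0.0461
gripper_force: 0.0
```

Request:
shift_gripper --deltas '[[[-0.002,0.001,0.025,0,0,0],[0,0,0.025,0,0,0],[0,0,0.015,0,0,0],[0,0,0.013,0,0,0],[0,0,0,0,0,0],[0,0,0,0,0,0]]]'

```text
time: 18.7
ee_pos: [0.519, 0.0643, 0.0289]
ee_rot: [[-0.0, 1.0, 0.001], [1.0, 0.0, 0.0], [0.0, 0.001, -1.0]]
ft_force: [0.1, 0.7, 0.8]
grip_width: 0.0461
gripper_force: 0.0
```

Request:
shift_gripper --deltas '[[[0,0,0,0,0,0],[0,0,0,0,0,0],[0,0,0,0,0,0],[0,0,0,0,0,0]]]' --finger_gap 0

```text
time: 19.03
ee_pos: [0.519, 0.0641, 0.0288]
ee_rot: [[-0.0, 1.0, 0.002], [1.0, 0.0, 0.0], [0.0, 0.002, -1.0]]
ft_force: [-0.1, 0.5, 8.6]
grip_width: 0.0293
gripper_force: 30.0
```

Request:
shift_gripper --deltas '[[[0,0,-0.015,0,0,0],[0,0,-0.03,0,0,0],[0,0,-0.035,0,0,0],[0,0,-0.035,0,0,0],[0,0,0,0,0,0],[0,0,0,0,0,0]]]'

```text
time: 19.53
ee_pos: [0.5196, 0.064, 0.1449]
ee_rot: [[0.0, 1.0, 0.005], [1.0, -0.0, 0.001], [0.001, 0.005, -1.0]]
ft_force: [-0.7, -0.1, -0.4]
grip_width: 0.029
gripper_force: 30.0
```

Request:
shift_gripper --deltas '[[[-0.031,-0.0072,0,0,0,0],[-0.031,-0.0072,0,0,0,0],[-0.031,-0.0072,0,0,0,0],[-0.031,-0.0072,0,0,0,0],[-0.031,-0.0072,0,0,0,0],[-0.031,-0.0072,0,0,0,0],[-0.031,-0.0072,0,0,0,0],[-0.031,-0.0072,0,0,0,0],[-0.031,-0.0072,0,0,0,0],[-0.031,-0.0072,0,0,0,0],[-0.031,-0.0072,0,0,0,0],[-0.031,-0.0072,0,0,0,0],[0,0,0.02,0,0,0],[0,0,0.02,0,0,0],[0,0,0,0,0,0],[0,0,0,0,0,0],[0,0,0,0,0,0]]]'

```text
time: 20.95
ee_pos: [0.4315, -0.3078, 0.1024]
ee_rot: [[-0.0, 1.0, -0.001], [1.0, 0.0, 0.001], [0.001, -0.001, -1.0]]
ft_force: [0.7, 0.0, -0.5]
grip_width: 0.0289
gripper_force: 30.0
```

Request:
shift_gripper --deltas '[[[-0.001,0.0015,0,0,0,0],[0,0,0.004,0,0,0],[0,0,0.004,0,0,0],[0,0,0.004,0,0,0],[0,0,0.003,0,0,0],[0,0,0,0,0,0],[0,0,0,0,0,0],[0,0,0,0,0,0]]]'

```text
time: 21.62
ee_pos: [0.4331, -0.3091, 0.0874]
ee_rot: [[-0.0, 1.0, -0.0], [1.0, 0.0, 0.0], [0.0, -0.0, -1.0]]
ft_force: [0.3, -0.2, 0.5]
grip_width: 0.0288
gripper_force: 30.0
```

Request:
shift_gripper --deltas '[[[0,0,0,0,0,0],[0,0,0,0,0,0],[0,0,0,0,0,0],[0,0,-0.01,0,0,0],[0,0,-0.03,0,0,0],[0,0,-0.03,0,0,0],[0,0,-0.03,0,0,0],[0,0,-0.03,0,0,0],[0,0,0,0,0,0]]]' --finger_gap 0.05

```text
time: 22.37
ee_pos: [0.4356, -0.3109, 0.224]
ee_rot: [[0.0, 1.0, 0.007], [1.0, 0.0, -0.005], [-0.005, 0.007, -1.0]]
ft_force: [0.5, -0.6, 0.5]
grip_width: 0.0501
gripper_force: 0.0
```

```bash
python3 -c "
from h import *
s,im=snap('wrist','w7.png'); print(s['ee_pos']); _,t=snap('top','t7.png'); _,b=snap('side','s7.png')
z=lambda i,w,h:cv2.resize(i,(w,h),interpolation=cv2.INTER_CUBIC)
M=np.zeros((300,800,3),np.uint8);M[:,:400]=z(im,400,300);M[:,400:]=z(b[125:200,270:370],400,300)
cv2.imwrite('pics/m7.png',M)"
```

```text
[ 0.43562414 -0.31094569  0.22399916]
```

View pics/m7.png

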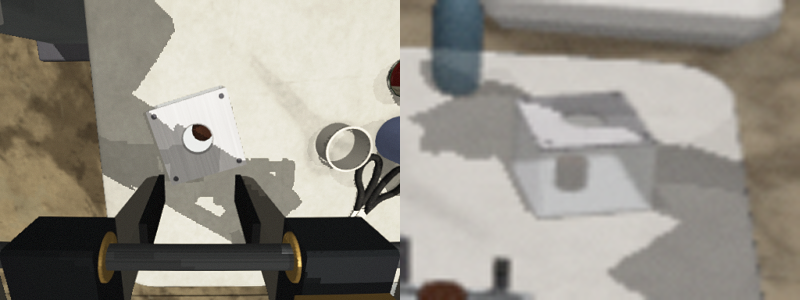

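Puck A passed the bore and stands in the box under it, at (200,132) in the wrist view. Next is puck C.

Request:
shift_gripper --deltas '[[[0.0306,0.0095,0,0,0,0],[0.0306,0.0095,0,0,0,0],[0.0306,0.0095,0,0,0,0],[0.0306,0.0095,0,0,0,0],[0.0306,0.0095,0,0,0,0],[0.0306,0.0095,0,0,0,0],[0.0306,0.0095,0,0,0,0],[0.0306,0.0095,0,0,0,0],[0.0306,0.0095,0,0,0,0],[0,0,0.03,0,0,0],[0,0,0.03,0,0,0],[0,0,0.03,0,0,0],[0,0,0.03,0,0,0],[0,0,0,0,0,0],[0,0,0,0,0,0],[0,0,0,0,0,0]]]' --finger_gap 0.046

```text
time: 23.85
ee_pos: [0.5187, -0.0338, 0.0979]
ee_rot: [[0.0, 1.0, -0.0], [1.0, -0.0, 0.0], [0.0, -0.0, -1.0]]
ft_force: [0.0, -0.4, -0.1]
grip_width: 0.0462
gripper_force: 0.0
```

Request:
shift_gripper --deltas '[[[0,0,0.025,0,0,0],[0,0,0.02,0,0,0],[0,0,0.014,0,0,0],[0,0,0.012,0,0,0],[0,0,0,0,0,0],[0,0,0,0,0,0]]]'

```text
time: 24.35
ee_pos: [0.5194, -0.0339, 0.0276]
ee_rot: [[0.0, 1.0, 0.001], [1.0, -0.0, -0.0], [-0.0, 0.001, -1.0]]
ft_force: [0.1, 0.0, 0.2]
grip_width: 0.0455
gripper_force: 0.0
```

Request:
shift_gripper --deltas '[[[0,0,0,0,0,0],[0,0,0,0,0,0],[0,0,0,0,0,0],[0,0,0,0,0,0]]]' --finger_gap 0

```text
time: 24.68
ee_pos: [0.5195, -0.0338, 0.0276]
ee_rot: [[0.0, 1.0, 0.002], [1.0, -0.0, -0.0], [-0.0, 0.002, -1.0]]
ft_force: [-0.7, 0.4, 8.2]
grip_width: 0.0293
gripper_force: 30.0
```

Request:
shift_gripper --deltas '[[[0,0,-0.015,0,0,0],[0,0,-0.03,0,0,0],[0,0,-0.035,0,0,0],[0,0,-0.035,0,0,0],[-0.0306,-0.0095,0,0,0,0],[-0.0306,-0.0095,0,0,0,0],[-0.0306,-0.0095,0,0,0,0],[-0.0306,-0.0095,0,0,0,0],[-0.0306,-0.0095,0,0,0,0],[-0.0306,-0.0095,0,0,0,0],[-0.0306,-0.0095,0,0,0,0],[-0.0306,-0.0095,0,0,0,0],[-0.0306,-0.0095,0,0,0,0],[0,0,0.02,0,0,0],[0,0,0.02,0,0,0],[0,0,0,0,0,0],[0,0,0,0,0,0],[0,0,0,0,0,0]]]'

```text
time: 26.18
ee_pos: [0.4335, -0.3091, 0.1023]
ee_rot: [[-0.0, 1.0, 0.0], [1.0, 0.0, -0.0], [-0.0, 0.0, -1.0]]
ft_force: [-0.2, -0.6, 0.6]
grip_width: 0.0291
gripper_force: 30.0
```

Request:
shift_gripper --deltas '[[[0,0,0.004,0,0,0],[0,0,0.004,0,0,0],[0,0,0.004,0,0,0],[0,0,0.003,0,0,0],[0,0,0,0,0,0],[0,0,0,0,0,0],[0,0,0,0,0,0]]]'

```text
time: 26.77
ee_pos: [0.4331, -0.3091, 0.0865]
ee_rot: [[-0.0, 1.0, -0.0], [1.0, 0.0, 0.0], [0.0, -0.0, -1.0]]
ft_force: [-0.4, -0.9, 0.7]
grip_width: 0.0293
gripper_force: 30.0
```

Request:
shift_gripper --deltas '[[[0,0,0,0,0,0],[0,0,0,0,0,0],[0,0,0,0,0,0],[0,0,-0.01,0,0,0],[0,0,-0.03,0,0,0],[0,0,-0.03,0,0,0],[0,0,-0.03,0,0,0],[0,0,-0.03,0,0,0],[0,0,0,0,0,0],[0,0,0,0,0,0],[0,0,0,0,0,0]]]' --finger_gap 0.05

```text
time: 27.68
ee_pos: [0.4328, -0.3089, 0.2163]
ee_rot: [[0.0, 1.0, -0.0], [1.0, -0.0, 0.0], [0.0, -0.0, -1.0]]
ft_force: [0.8, -0.1, -0.2]
grip_width: 0.05
gripper_force: 0.0
```

```bash
python3 -c "
from meas import *
s,im=snap('wrist','w8.png'); print(s['ee_pos']); snap('side','s8.png')
W=view('wrist',s)
for r in brown(im,(200,130,130,100),30): print(r, onz(W,r[0],.028),onz(W,r[0],.052),onz(W,r[0],.08))"
```

```text
[ 0.43275006 -0.30889916  0.21633909]
(array([257.21426773, 176.49179459]), (24.38788414001465, 29.74420928955078)) [ 0.43430571 -0.31392686  0.028     ] [ 0.43414796 -0.30821733  0.052     ] [ 0.43396393 -0.30155621  0.08      ]
```

Request:
shift_gripper --deltas '[[[0.0299,0.0088,0,0,0,0],[0.0299,0.0088,0,0,0,0],[0.0299,0.0088,0,0,0,0],[0.0299,0.0088,0,0,0,0],[0.0299,0.0088,0,0,0,0],[0.0299,0.0088,0,0,0,0],[0.0299,0.0088,0,0,0,0],[0.0299,0.0088,0,0,0,0],[0.0299,0.0088,0,0,0,0],[0.0299,0.0088,0,0,0,0],[0.0299,0.0088,0,0,0,0],[0,0,0.03,0,0,0],[0,0,0.03,0,0,0],[0,0,0.03,0,0,0],[0,0,0.03,0,0,0],[0,0,0,0,0,0],[0,0,0,0,0,0],[0,0,0,0,0,0]]]' --finger_gap 0.052

```text
time: 29.28
ee_pos: [0.5302, 0.0197, 0.097]
ee_rot: [[0.0, 1.0, -0.0], [1.0, -0.0, 0.0], [0.0, -0.0, -1.0]]
ft_force: [0.2, -0.3, 1.1]
grip_width: 0.0521
gripper_force: 0.0
```

```bash
python3 -c "
from h import *
_,b=snap('side','s9.png');z=lambda i,w,h:cv2.resize(i,(w,h),interpolation=cv2.INTER_CUBIC)
w=cv2.imread('pics/w8.png');_,t=snap('top','t9.png')
M=np.zeros((600,800,3),np.uint8);M[:300,:400]=z(w,400,300);M[:300,400:]=z(b[125:200,270:370],400,300);M[300:,:400]=z(b[170:260,200:320],400,300);M[300:,400:]=z(t[195:270,130:230],400,300)
cv2.imwrite('pics/m9.png',M)"
```

```text
(no output)
```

View pics/m9.png

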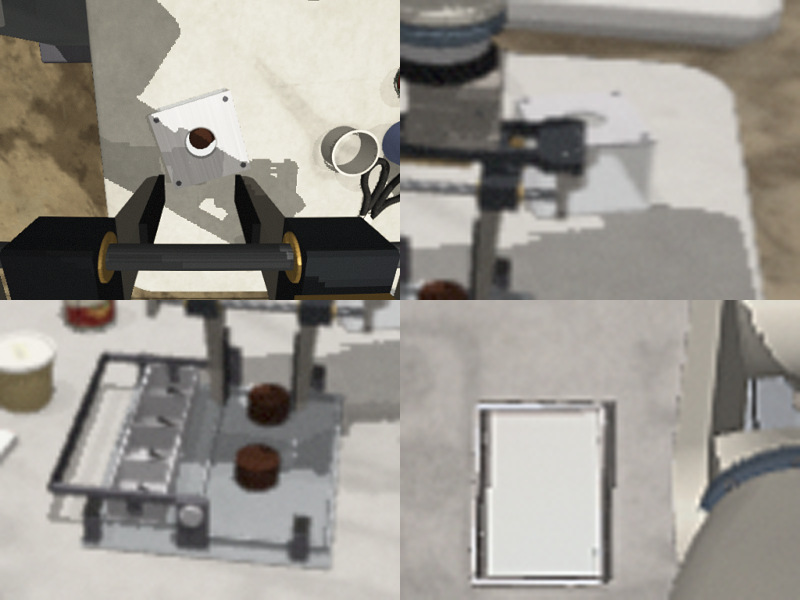

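Puck C has dropped into the box, stacked with its top at 0.052. The two big pucks are still in the tray and the dish hasn't moved. Now puck B.

Request:
shift_gripper --deltas '[[[0,0,0.025,0,0,0],[0,0,0.02,0,0,0],[0,0,0.014,0,0,0],[0,0,0.0105,0,0,0],[0,0,0,0,0,0],[0,0,0,0,0,0]]]'

```text
time: 29.88
ee_pos: [0.5304, 0.0197, 0.0276]
ee_rot: [[0.0, 1.0, 0.001], [1.0, -0.0, 0.0], [0.0, 0.001, -1.0]]
ft_force: [-0.1, -0.8, 0.8]
grip_width: 0.0521
gripper_force: 0.0
```

Request:
shift_gripper --deltas '[[[0,0,0,0,0,0],[0,0,0,0,0,0],[0,0,0,0,0,0],[0,0,0,0,0,0]]]' --finger_gap 0

```text
time: 30.22
ee_pos: [0.5308, 0.0198, 0.028]
ee_rot: [[0.0, 1.0, 0.002], [1.0, -0.0, 0.0], [0.0, 0.002, -1.0]]
ft_force: [-0.4, 0.2, 7.5]
grip_width: 0.0381
gripper_force: 30.0
```

Request:
shift_gripper --deltas '[[[0,0,-0.015,0,0,0],[0,0,-0.03,0,0,0],[0,0,-0.035,0,0,0],[0,0,-0.035,0,0,0],[-0.0299,-0.0088,0,0,0,0],[-0.0299,-0.0088,0,0,0,0],[-0.0299,-0.0088,0,0,0,0],[-0.0299,-0.0088,0,0,0,0],[-0.0299,-0.0088,0,0,0,0],[-0.0299,-0.0088,0,0,0,0],[-0.0299,-0.0088,0,0,0,0],[-0.0299,-0.0088,0,0,0,0],[-0.0299,-0.0088,0,0,0,0],[-0.0299,-0.0088,0,0,0,0],[-0.0299,-0.0088,0,0,0,0],[0,0,0.02,0,0,0],[0,0,0.02,0,0,0],[0,0,0,0,0,0],[0,0,0,0,0,0],[0,0,0,0,0,0]]]'

```text
time: 31.88
ee_pos: [0.4335, -0.3091, 0.1028]
ee_rot: [[-0.0, 1.0, 0.001], [1.0, 0.0, -0.0], [-0.0, 0.001, -1.0]]
ft_force: [0.1, -0.9, -0.0]
grip_width: 0.0381
gripper_force: 30.0
```

Request:
shift_gripper --deltas '[[[0,0,0.003,0,0,0],[0,0,0.003,0,0,0],[0,0,0.002,0,0,0],[0,0,0.001,0,0,0],[0,0,0,0,0,0],[0,0,0,0,0,0]]]'

```text
time: 32.38
ee_pos: [0.4335, -0.3092, 0.0939]
ee_rot: [[-0.0, 1.0, 0.001], [1.0, 0.0, -0.0], [-0.0, 0.001, -1.0]]
ft_force: [-1.8, 1.7, 9.0]
grip_width: 0.0382
gripper_force: 30.0
```

The puck seats on the lid at a height of 0.070 with 9 N, so it's too wide and goes to the dish. First I'll lift it and check that the dish hasn't shifted.

Request:
shift_gripper --deltas '[[[0,0,-0.02,0,0,0],[0,0,-0.03,0,0,0],[0,0,-0.01,0,0,0],[0,0,0,0,0,0]]]'

```text
time: 32.72
ee_pos: [0.4347, -0.3101, 0.1555]
ee_rot: [[-0.0, 1.0, 0.004], [1.0, 0.0, -0.003], [-0.003, 0.004, -1.0]]
ft_force: [0.5, 0.2, -1.1]
grip_width: 0.0381
gripper_force: 30.0
```

Create dish.py:
```python
from h import *
import sys
_,t=snap('top',sys.argv[1]); T=view('top')
g=cv2.cvtColor(t,cv2.COLOR_BGR2HSV); m=((g[...,1]<18)&(g[...,2]>205)).astype(np.uint8); m[:, :130]=0; m[:200]=0; m[290:]=0; m[:,230:]=0
n,l,st,c=cv2.connectedComponentsWithStats(m); i=1+np.argmax(st[1:,4]); r=cv2.minAreaRect(np.argwhere(l==i)[:,::-1].astype(np.float32))
print(r,st[i,4],onz(T,r[0],.004))
a=cv2.imread('pics/top0.png'); print('diff',cv2.absdiff(a,t)[205:280,140:200].max(2).__gt__(40).sum())
```

```bash
python3 dish.py t10.png
```

```text
((165.5, 243.0), (40.0, 27.0), 90.0) 1098 [0.45853766 0.28595023 0.004     ]
diff 388
```

Request:
shift_gripper --deltas '[[[0.0309,0.0013,0,0,0,0],[0.0309,0.0013,0,0,0,0],[0.0309,0.0013,0,0,0,0],[0.0309,0.0013,0,0,0,0],[0.0309,0.0013,0,0,0,0],[0.0309,0.0013,0,0,0,0],[0.0309,0.0013,0,0,0,0],[0.0309,0.0013,0,0,0,0],[0.0309,0.0013,0,0,0,0],[0.0309,0.0013,0,0,0,0],[0.0309,0.0013,0,0,0,0],[0.0309,0.0013,0,0,0,0],[0.0309,0.0013,0,0,0,0],[0.0309,0.0013,0,0,0,0],[0.0309,0.0013,0,0,0,0],[0.0309,0.0013,0,0,0,0],[0.0309,0.0013,0,0,0,0],[0.0309,0.0013,0,0,0,0],[0.0309,0.0013,0,0,0,0],[0.0309,0.0013,0,0,0,0]]]'

```text
time: 34.43
ee_pos: [0.458, 0.31, 0.1511]
ee_rot: [[-0.0, 1.0, -0.002], [1.0, 0.0, -0.001], [-0.001, -0.002, -1.0]]
ft_force: [-0.3, -0.1, -0.1]
grip_width: 0.0381
gripper_force: 30.0
```

```bash
python3 -c "
from h import *
s,im=snap('wrist','w10.png'); print(s['ee_pos']); import pickle;pickle.dump(s,open('w10.pkl','wb'))
cv2.imwrite('pics/m10.png',im)"
```

```text
[0.45799661 0.30998167 0.15105353]
```

View pics/m10.png

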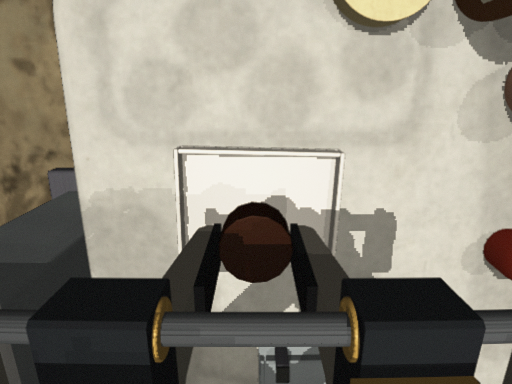

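The dish is centred under the held puck, with edges at columns 177 and 343 and the top edge at row 150. I'll lower it in.

Request:
shift_gripper --deltas '[[[-0.002,0,0.03,0,0,0],[0,0,0.03,0,0,0],[0,0,0.025,0,0,0],[0,0,0.02,0,0,0],[0,0,0.01,0,0,0],[0,0,0.004,0,0,0],[0,0,0,0,0,0],[0,0,0,0,0,0],[0,0,0,0,0,0]]]'

```text
time: 35.23
ee_pos: [0.4598, 0.3073, 0.035]
ee_rot: [[0.0, 1.0, 0.002], [1.0, -0.0, 0.001], [0.001, 0.002, -1.0]]
ft_force: [0.4, -0.0, -0.1]
grip_width: 0.0385
gripper_force: 30.0
```

Request:
shift_gripper --deltas '[[[0,0,0,0,0,0],[0,0,0,0,0,0],[0,0,0,0,0,0],[0,0,-0.015,0,0,0],[0,0,-0.03,0,0,0],[0,0,-0.04,0,0,0],[0,0,-0.04,0,0,0],[0,0,-0.04,0,0,0],[0,0,0,0,0,0],[0,0,0,0,0,0]]]' --finger_gap 0.052

```text
time: 36.07
ee_pos: [0.4605, 0.3078, 0.2018]
ee_rot: [[-0.0, 1.0, 0.005], [1.0, 0.0, 0.003], [0.003, 0.005, -1.0]]
ft_force: [-0.0, 0.0, -0.9]
grip_width: 0.0523
gripper_force: 0.0
```

Request:
shift_gripper --deltas '[[[-0.0296,0.0054,0,0,0,0],[-0.0296,0.0054,0,0,0,0],[-0.0296,0.0054,0,0,0,0],[-0.0296,0.0054,0,0,0,0],[-0.0296,0.0054,0,0,0,0],[-0.0296,0.0054,0,0,0,0],[-0.0296,0.0054,0,0,0,0],[-0.0296,0.0054,0,0,0,0],[-0.0296,0.0054,0,0,0,0],[-0.0296,0.0054,0,0,0,0],[-0.0296,0.0054,0,0,0,0],[-0.0296,0.0054,0,0,0,0],[-0.0296,0.0054,0,0,0,0],[0,0,0.03,0,0,0],[0,0,0.03,0,0,0],[0,0,0.03,0,0,0],[0,0,0.01,0,0,0],[0,0,0,0,0,0],[0,0,0,0,0,0],[0,0,0,0,0,0]]]' --finger_gap 0.052

```text
time: 37.73
ee_pos: [0.5301, -0.0779, 0.1]
ee_rot: [[-0.0, 1.0, 0.001], [1.0, 0.0, -0.0], [-0.0, 0.001, -1.0]]
ft_force: [0.4, -0.2, -1.0]
grip_width: 0.0521
gripper_force: 0.0
```

Request:
shift_gripper --deltas '[[[0,0,0.025,0,0,0],[0,0,0.02,0,0,0],[0,0,0.015,0,0,0],[0,0,0.0125,0,0,0],[0,0,0,0,0,0],[0,0,0,0,0,0]]]'

```text
time: 38.23
ee_pos: [0.53, -0.0779, 0.0274]
ee_rot: [[-0.0, 1.0, 0.001], [1.0, 0.0, -0.0], [-0.0, 0.001, -1.0]]
ft_force: [0.9, 0.3, -0.2]
grip_width: 0.0524
gripper_force: 0.0
```

Request:
shift_gripper --deltas '[[[0,0,0,0,0,0],[0,0,0,0,0,0],[0,0,0,0,0,0],[0,0,0,0,0,0]]]' --finger_gap 0

```text
time: 38.57
ee_pos: [0.5304, -0.0781, 0.0278]
ee_rot: [[-0.0, 1.0, 0.002], [1.0, 0.0, -0.0], [-0.0, 0.002, -1.0]]
ft_force: [-1.4, -0.3, 7.7]
grip_width: 0.0378
gripper_force: 30.0
```

Request:
shift_gripper --deltas '[[[0,0,-0.015,0,0,0],[0,0,-0.03,0,0,0],[0,0,-0.035,0,0,0],[0,0,-0.035,0,0,0],[-0.0289,-0.0121,0,0,0,0],[-0.0289,-0.0121,0,0,0,0],[-0.0289,-0.0121,0,0,0,0],[-0.0289,-0.0121,0,0,0,0],[-0.0289,-0.0121,0,0,0,0],[-0.0289,-0.0121,0,0,0,0],[-0.0289,-0.0121,0,0,0,0],[-0.0289,-0.0121,0,0,0,0],[0,0,0.02,0,0,0],[0,0,0.02,0,0,0],[0,0,0,0,0,0],[0,0,0,0,0,0],[0,0,0,0,0,0]]]'

```text
time: 39.98
ee_pos: [0.4329, -0.3091, 0.1023]
ee_rot: [[-0.0, 1.0, 0.0], [1.0, 0.0, -0.0], [-0.0, 0.0, -1.0]]
ft_force: [-0.3, -0.4, -0.4]
grip_width: 0.038
gripper_force: 30.0
```

Request:
shift_gripper --deltas '[[[0,0,0.003,0,0,0],[0,0,0.003,0,0,0],[0,0,0.002,0,0,0],[0,0,0.001,0,0,0],[0,0,0,0,0,0],[0,0,0,0,0,0]]]'

```text
time: 40.48
ee_pos: [0.433, -0.3092, 0.0936]
ee_rot: [[-0.0, 1.0, 0.001], [1.0, 0.0, -0.001], [-0.001, 0.001, -1.0]]
ft_force: [-2.5, 1.8, 13.3]
grip_width: 0.0379
gripper_force: 30.0
```

Request:
shift_gripper --deltas '[[[0,0,-0.02,0,0,0],[0,0,-0.03,0,0,0],[0,0,-0.01,0,0,0],[0,0,0,0,0,0]]]'

```text
time: 40.82
ee_pos: [0.4342, -0.3102, 0.155]
ee_rot: [[-0.0, 1.0, 0.004], [1.0, 0.0, -0.003], [-0.003, 0.004, -1.0]]
ft_force: [1.2, 0.4, -0.8]
grip_width: 0.0383
gripper_force: 30.0
```

```bash
python3 dish.py t11.png
python3 -c "
from h import *
t=cv2.imread('pics/t11.png');b=cv2.imread('pics/w10.png')
z=lambda i,w,h:cv2.resize(i,(w,h),interpolation=cv2.INTER_CUBIC)
_,s=snap('side','s11.png')
M=np.hstack([z(t[200:290,130:250],400,300),z(s[170:330,200:400],400,300)]);cv2.imwrite('pics/m11.png',M)"
```

```text
((165.5, 243.0), (40.0, 27.0), 90.0) 931 [0.45853766 0.28595023 0.004     ]
diff 538
```

View pics/m11.png

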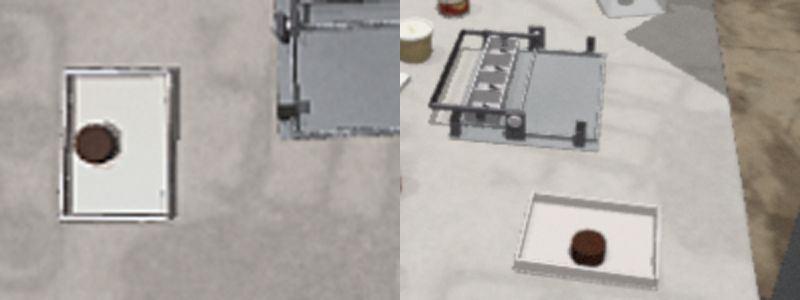

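Puck D is also refused by the bore. Puck B lies in the unmoved dish at (97,144), and the tray is empty. I'll place D at y≈0.258.

Request:
shift_gripper --deltas '[[[0.0299,0.0014,0,0,0,0],[0.0299,0.0014,0,0,0,0],[0.0299,0.0014,0,0,0,0],[0.0299,0.0014,0,0,0,0],[0.0299,0.0014,0,0,0,0],[0.0299,0.0014,0,0,0,0],[0.0299,0.0014,0,0,0,0],[0.0299,0.0014,0,0,0,0],[0.0299,0.0014,0,0,0,0],[0.0299,0.0014,0,0,0,0],[0.0299,0.0014,0,0,0,0],[0.0299,0.0014,0,0,0,0],[0.0299,0.0014,0,0,0,0],[0.0299,0.0014,0,0,0,0],[0.0299,0.0014,0,0,0,0],[0.0299,0.0014,0,0,0,0],[0.0299,0.0014,0,0,0,0],[0.0299,0.0014,0,0,0,0],[0.0299,0.0014,0,0,0,0],[0,0,0,0,0,0]]]'

```text
time: 42.58
ee_pos: [0.4589, 0.263, 0.1509]
ee_rot: [[-0.002, 1.0, -0.001], [1.0, 0.002, 0.001], [0.001, -0.001, -1.0]]
ft_force: [1.0, 0.4, -0.2]
grip_width: 0.038
gripper_force: 30.0
```

Request:
shift_gripper --deltas '[[[0,0,0.03,0,0,0],[0,0,0.03,0,0,0],[0,0,0.025,0,0,0],[0,0,0.02,0,0,0],[0,0,0.01,0,0,0],[0,0,0.004,0,0,0],[0,0,0,0,0,0],[0,0,0,0,0,0],[0,0,0,0,0,0]]]'

```text
time: 43.33
ee_pos: [0.4598, 0.2593, 0.0344]
ee_rot: [[0.0, 1.0, 0.001], [1.0, -0.0, 0.001], [0.001, 0.001, -1.0]]
ft_force: [0.3, -0.7, -0.1]
grip_width: 0.0381
gripper_force: 30.0
```

Request:
shift_gripper --deltas '[[[0,0,0,0,0,0],[0,0,0,0,0,0],[0,0,0,0,0,0],[0,0,-0.015,0,0,0],[0,0,-0.03,0,0,0],[0,0,-0.04,0,0,0],[0,0,-0.04,0,0,0],[0,0,-0.04,0,0,0],[0,0,0,0,0,0]]]' --finger_gap 0.052

```text
time: 44.08
ee_pos: [0.4627, 0.261, 0.2063]
ee_rot: [[-0.0, 1.0, 0.01], [1.0, 0.0, 0.006], [0.006, 0.01, -1.0]]
ft_force: [1.2, -0.2, 0.4]
grip_width: 0.0519
gripper_force: 0.0
```

Request:
shift_gripper --deltas '[[[-0.035,-0.005,0,0,0,0],[-0.035,-0.005,0,0,0,0],[-0.035,-0.005,0,0,0,0],[-0.035,-0.005,0,0,0,0],[-0.035,-0.005,0,0,0,0],[-0.035,-0.005,0,0,0,0],[-0.035,-0.005,0,0,0,0],[-0.035,-0.005,0,0,0,0],[-0.035,-0.005,0,0,0,0],[-0.035,-0.005,0,0,0,0],[-0.035,-0.005,0,0,0,0],[-0.035,-0.005,0,0,0,0],[0,0,0,0,0,0],[0,0,0,0,0,0],[0,0,0,0,0,0]]]'

```text
time: 45.33
ee_pos: [0.3989, -0.1608, 0.1984]
ee_rot: [[0.001, 1.0, 0.0], [1.0, -0.001, 0.0], [0.0, 0.0, -1.0]]
ft_force: [1.0, 0.7, -0.3]
grip_width: 0.0519
gripper_force: 0.0
```

```bash
python3 -c "
from h import *
s,t=snap('top','t12.png');_,b=snap('side','s12.png');print(s['ee_pos'],s['ft_force'],s['grip_width'])
cv2.imwrite('pics/m12.png',np.hstack([cv2.resize(t[120:290,90:390],(400,227)),cv2.resize(b[100:340,150:390],(400,400))[:227] if 0 else cv2.resize(b[120:340,170:390],(227,227))]))"
```

```text
[ 0.39891943 -0.1608105   0.19837504] [ 1.02341575  0.70185941 -0.32022188] 0.051894473155590884
```

View pics/m12.png

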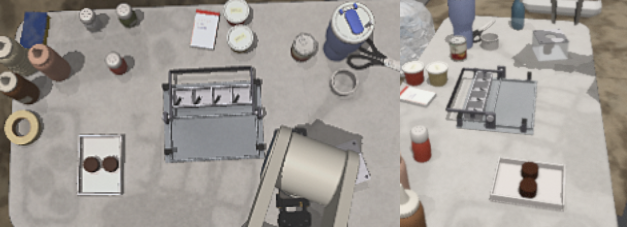

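Both wide pucks are in the dish at (91,164) and (110,164), the tin is upright, the bystanders haven't moved, and the arm is clear.

```bash
python3 -c "
from workcell import robot
print(robot.finish_job())"
```

```text
the job is handed in; nothing more can be done
None
```

The job is handed in, though no pass/fail result came back: two knocks freed all four pucks, the two 30 mm ones went through the bore into the gauge box, the two 39 mm ones are in the dish, the tin is back upright, the bystanders stand where they were and the arm is clear.

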